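Free the mixing ball hung up in a bottle's neck

TASK

The steel mixing ball of the clear flat bottle is hung up inside its neck: rock the bottle side to side until the ball drops to the bottom, without laying the bottle down or turning it over. Then set the bottle down gently, standing upright in the shallow wooden tray, and let go. Leave the jar, cup, can and brush where they are.

Things in the scene. Friction and masses are not known exactly. Their poses are not given: they have to be found in the camera images.
- bottle: Empty capped flat bottle of clear rigid plastic, about 0.18 kg, standing on the counter. Origin: centre of its underside; z up through the neck, y its wide axis, x its thin axis. Belly 52 (x) by 84 (y) mm, flat shoulder at z = 94 mm. Flat-sided neck 26 (x) by 36 (y) mm from z = 94 to 150 mm, white fixed cap 24 (x) by 32 (y) mm from 150 to 162 mm. Walls 4 mm.
- bottle_neck (a point): Point on the bottle's axis in the upper half of its neck, 132 mm above its underside: a good place to grip. The neck's bore is 18 (x) by 28 (y) mm; the ball's way down it is staggered by two moulded lips.
- upper_lip (a point): Free edge of the upper lip inside the neck (bottle frame: y = -3, z = 130 mm). It grows 11 mm out of the -y wall and slopes 18 degrees down to that wall, so the ball stays on it while upright. Lean the bottle with its +y side down, more than about 20 degrees (30 to 40 is sure) for half a second, and the ball rolls off to the lower lip.
- lower_lip (a point): Free edge of the lower lip inside the neck (bottle frame: y = +3, z = 104 mm): the same lip mirrored, growing out of the +y wall. From here the ball rolls off into the belly when the bottle leans the other way, with its -y side down, by as much.
- ball_center (a point): Centre of the 14 mm dark steel ball (12 g) inside the bottle. At the start it lies on the upper lip, about 136 mm above the bottle's underside; on the lower lip 110 mm; on the bottle's floor 11 mm.
- tray: Shallow open tray of light wood fixed to the counter, 170 by 170 mm outside, walls 5 mm thick and 14 mm high, floor 5 mm thick. Origin: centre of its underside, z up, x and y along its sides.
- tray_in (a point): Centre of the tray's inner floor (upper face, 5 mm above the counter), 160 by 160 mm clear.
- jar: Bystander: glass jar of white powder with a black lid, 72 mm wide, 113 mm tall, loose. Origin: centre of its underside.
- cup: Bystander: white plastic measuring cup, 60 mm wide, 60 mm tall, loose. Origin: centre of its underside.
- can: Bystander: blue can, 52 mm wide, 150 mm tall, loose, beyond the work area. Origin: centre of its underside.
- brush: Bystander: scrubbing brush with wooden handle lying beyond the work area, loose. Origin: its underside, x along the handle.

How it is judged (in metres and radians):
On the way:
1. the ball has dropped out of the neck and lies on the bottle's floor (z of ball_center in the frame of bottle below 0.03 m and distance between ball_center and bottle below 0.055 m), for 0.2 s.
At the end, for the whole second after the job is handed in: The ball lies on the bottle's floor (its centre under 30 mm above the bottle's underside); the bottle stands upright (within 0.06 rad) on the tray's floor (underside 2 to 9 mm above the counter, origin within 60 mm of the tray's middle along each of its sides), released and at rest (all of step 1 and angle between bottle's own z axis and vertical below 0.06 rad and z of bottle in the frame of tray between 0.002 and 0.009 m and x of bottle in the frame of tray between -0.06 and 0.06 m and y of bottle in the frame of tray between -0.06 and 0.06 m and linear speed of bottle below 0.02 m/s and angular speed of bottle below 0.1 rad/s); the robot touches nothing.
It fails at once if the bottle is laid down or turned over (leans more than 1.3 rad) (angle between bottle's own z axis and vertical above 1.3 rad).
It fails at once if the bottle is dropped or slammed (faster than 0.7 m/s within 50 mm of the counter) (height (world z) of bottle below 0.05 m and linear speed of bottle above 0.7 m/s).
It fails at once if the jar, cup, can or brush is moved more than 30 mm (distance of any of jar, cup, can, brush from where it was at the start of the episode above 0.03 m).
It also fails if it takes over 48 s, if anything falls off the work surface, if the arm or the gripper's body presses on something with over 40 N, if the wrist force passes 120 N, or if a joint passes its speed limit or range.

ROBOT

A 6-joint arm with a two-finger parallel gripper is mounted at the origin on the work surface. World frame = base frame: x ahead of the robot, y to its left, z up, the work surface at z = 0. Lengths are in mm, angles in rad, forces in N, time in s.
With the tool pointing down it reaches from about 350 to 975 mm from the base axis. Payload 7.1 kg.
Tool frame: the origin (TCP) lies between the finger pads; the fingertips stand 17 mm ahead of it and the grasp point (between the pads) lies 2 mm behind it; z points along the fingers, y is the line along which they close (so a half turn about z gives the same grasp; the last joint's range is limited). The gripper opens to 88 mm and grips with 3 to 60 N. Pads are 20 mm wide; open, the fingers measure 115 mm over their backs; the gripper's body (75 mm by 178 mm) begins 61 mm behind the grasp point.
Start: joints at [-1.149, 0.423, 1.63, -0, 1.089, -0.019], TCP at [266.679, -565.232, 239.675] pointing down, gripper open.
Joint ranges: [-3, 3], [-0.9, 2.11], [0.09, 2.58], [-1.31, 4.45], [0.11, 2.69], [-2.54, 2.54]. Speed limits (rad/s): [2.39, 2.39, 3.01, 3.14, 3.14, 3.14].

INTERFACE

Orientations are given as a rotation vector (axis times angle).
In Python, from workcell import ctrl, status, get_image gives the robot as it stands (ctrl), with the cameras as plain functions and the readings (status).
- The arm moves only by the shell command python3 jog.py 'ROWS' [OPENING]. ROWS is a JSON list of rows, 1 to 5 of them, each written [[dx, dy, dz], [rx, ry, rz]]: dx, dy, dz in mm, then a rotation vector rx, ry, rz in rad; each row shifts and turns the commanded pose from where the row before left it, along the tool's axes as they then stand; what a row does not reach is not made up. A row lasts 1/12 s, in which the tool goes at most 41.7 mm and 0.125 rad, less where a joint would pass 70% of its speed; a pose out of reach is approached as far as the arm can. OPENING is the finger opening in mm, set as the command begins (- or left out keeps the last). The fingers move at their own pace and stop on an object; the grip force is fixed at half the most. Time passes only in rows, so rows that do not move let the fingers close. It prints the time, the measured TCP pose, the force, the opening and the grip force at its end. Input that does not fit is refused with a message, and nothing moves.
- status.get_obs(): the state, without advancing time (a new reading comes with each control period).
- get_image(name): name is "scene" or "top"; returns a dict with "img" (480x640x3 uint8, red, green, blue), "fx", "fy", "cx", "cy" (pixels), "R" (3x3) and "t" (3): a world point X has camera coordinates R X + t. Camera axes: x right, y down, z forward; pixel columns grow to the right and rows downward; lengths in mm; the calibration is good to about 2 mm. A picture is of the moment at which its call begins. There is no depth.
- ctrl.close_job(): hands the job in; it is judged then, once.
The state is a dict: "t": time; "qpos": joint angles; "qvel": joint speeds; "joint_torque": joint torques, N m; "ee_pos": TCP position; "orientation": TCP orientation; "ft_force": force on the tool from outside, world axes, zero at the start; "moment": the same for the moment, N m; "width": finger opening in mm; "grasp_force": force on a finger pad.
Only numpy, scipy, OpenCV 4.12 (cv2) and the standard library are available. Lean on these libraries where they do the work, as an engineer would, in place of code of your own. Each camera call takes 0.05 s, during which the arm holds its last target. There are 200 camera calls.

## Working session

There is one attempt and no reset: what is moved stays moved. The work goes in short steps, Python scripts to look and compute and a shell command to move; the robot and the scene stay as the last step left them, time stands still between calls to the robot, and variables do not carry over. Pictures are saved under pics/ and viewed, at most 10 in all, crops included, and the job is handed in when it is done.

```bash
mkdir -p pics; ls; python3 - <<'E'
from workcell import ctrl, status, get_image
import cv2
for n in("scene","top"):
    d=get_image(n);cv2.imwrite(f"pics/{n}0.png",d["img"][:,:,::-1])
    print(n,d["fx"],d["fy"],d["cx"],d["cy"],d["R"],d["t"])
o=status.get_obs();print(o)
E
```

```text
jog.py
pics
workcell.py
scene 507.2901837950562 507.2901837950562 318.7753958122951 240.0484888763439 [[ 0.42955061  0.90285956 -0.0181905 ]
 [ 0.47173821 -0.2415229  -0.84801519]
 [-0.77003204  0.35568428 -0.52965965]] [-282.70618585 -196.65393603 1321.92930297]
top 536.5771581991884 536.5771581991884 313.68940685131304 235.36744394319155 [[ 0.02258659 -0.99974058  0.00293439]
 [-0.9834745  -0.02274629 -0.17961211]
 [ 0.17963227  0.00117092 -0.98373313]] [  6.46884296 631.01613403 793.68973944]
{'t': 0.1, 'qpos': array([-1.14898254e+00,  4.23757232e-01,  1.63058533e+00, -5.73469195e-07,
        1.08859138e+00, -1.89974448e-02]), 'qvel': array([ 0.00104761, -0.00252107, -0.00248202,  0.00208851,  0.00057336,
        0.00099628]), 'joint_torque': array([ 4.49683021e-04, -5.45614886e+01, -2.74325663e+01,  6.45292969e-02,
        1.88177358e-02,  1.40968990e-05]), 'ee_pos': array([ 266.50561722, -564.81919661,  238.99499791]), 'orientation': array([-3.06431152e+00, -6.86545199e-01,  4.22086591e-04]), 'ft_force': array([-0.91380987,  0.53796332, -0.40811632]), 'moment': array([-0.00691096, -0.01162283,  0.00632173]), 'grasp_force': 0.0, 'width': 87.77298960339289}
```

View pics/scene0.png

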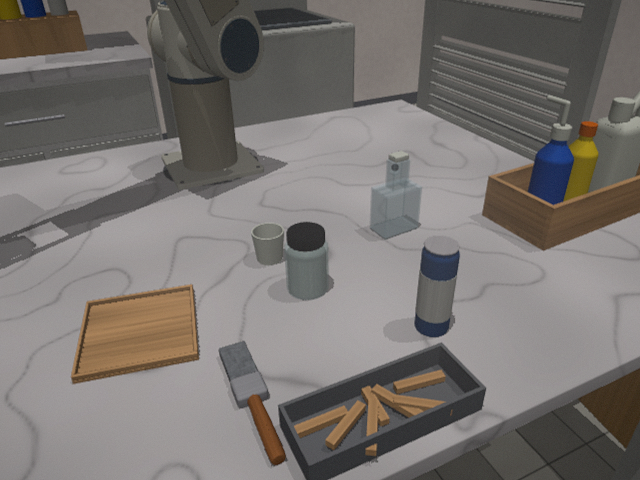

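View pics/top0.png

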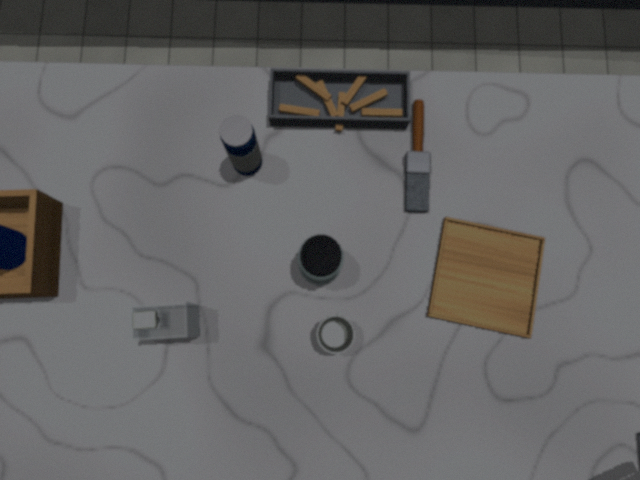

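The scene view shows the bottle at about (397,200) with its cap at (398,157), and the tray at (138,333). In the top view the bottle is at (165,322) with its cap at (145,320), and the tray is at (487,277). The jar and cup stand between the bottle and the tray. I'll zoom in on the bottle next.

```bash
cat > h.py <<'E'
import numpy as np
from workcell import ctrl, status, get_image
def proj(d,X):
    c=np.atleast_2d(X)@np.array(d["R"]).T+d["t"]; return np.c_[d["fx"]*c[:,0]/c[:,2]+d["cx"],d["fy"]*c[:,1]/c[:,2]+d["cy"]]
def unproj(d,u,v,z):
    R=np.array(d["R"]);C=-R.T@d["t"];r=R.T@np.array([(u-d["cx"])/d["fx"],(v-d["cy"])/d["fy"],1]);return C+r*(z-C[2])/r[2]
E
python3 - <<'E'
from h import *
import cv2
s=get_image("scene");t=get_image("top")
a=cv2.resize(s["img"][145:245,360:430],None,fx=5.5,fy=5.5,interpolation=cv2.INTER_CUBIC)
b=cv2.resize(t["img"][290:360,120:210],None,fx=4,fy=4,interpolation=cv2.INTER_CUBIC)
c=np.zeros((550,385+360,3),np.uint8);c[:,:385]=a[:550];c[:280,385:]=b
cv2.imwrite("pics/z.png",c[:,:,::-1])
print("cap",unproj(t,145,320,162),unproj(s,399,155,162))
print("tray corners",[unproj(t,u,v,14).round() for u,v in((445,219),(543,237),(529,336),(429,318))])
print("jar",unproj(t,321,251,113),"cup",unproj(t,335,334,60))
E
```

```text
cap [490.45324333 245.29253465 162.        ] [499.17246662 243.24195993 162.        ]
tray corners [array([ 672., -199.,   14.]), array([ 645., -362.,   14.]), array([ 482., -330.,   14.]), array([ 507., -169.,   14.])]
jar [597.36361446   9.53407172 113.        ] cup [477.66392051 -15.15513119  60.        ]
```

View pics/z.png

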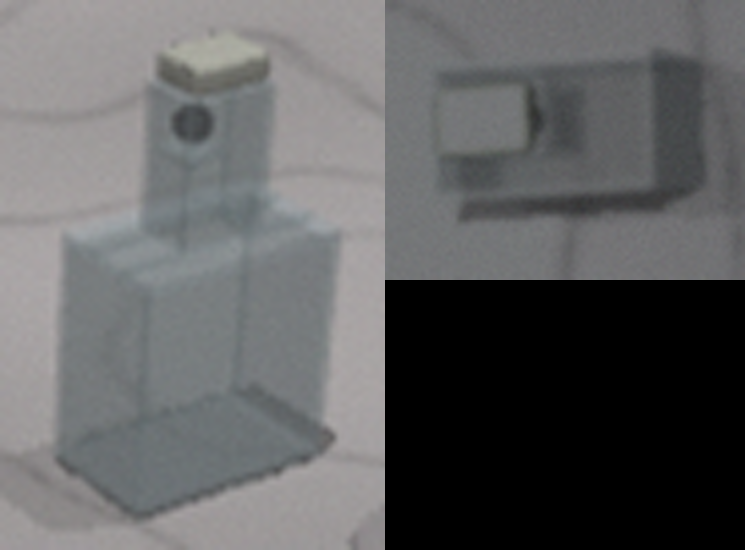

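Here the ball is at crop pixel (193,124), left of the neck's centre at (208). That puts it on the world -y side, so the bottle's +y points roughly along world +y. I'll fit the pose from the corners.

```bash
python3 - <<'E'
from h import *
from scipy.optimize import least_squares
from scipy.spatial.transform import Rotation as Ro
s=get_image("scene");t=get_image("top")
cs=lambda u,v:(360+u/5.5,145+v/5.5); ct=lambda u,v:(120+(u-385)/4,290+v/4)
S=[((26,-42,0),cs(140,515)),((-26,42,0),None),((26,42,0),cs(335,437)),((-26,-42,0),cs(60,462)),((12,16,162),cs(268,65)),((12,-16,162),cs(200,74)),((-12,-16,162),cs(160,52)),((-12,16,162),cs(212,34))]
T=[((12,16,162),ct(437,87)),((-12,16,162),ct(437,155)),((12,-16,162),ct(527,85)),((-12,-16,162),ct(527,152)),((26,42,94),ct(437,73)),((-26,42,94),ct(437,190)),((26,-42,94),ct(655,60)),((-26,-42,94),ct(655,187))]
def f(p,full=False):
    c,q=np.cos(p[2]),np.sin(p[2]);r=[]
    for d,L in((s,S),(t,T)):
        for X,uv in L:
            if uv is None: continue
            x=np.array([c*X[0]-q*X[1]+p[0],q*X[0]+c*X[1]+p[1],X[2]])
            r.append(proj(d,x)[0]-uv)
    return np.ravel(r)
R=least_squares(f,[490,245,0],loss="soft_l1");print(R.x,f(R.x).round(1).reshape(-1,2).tolist())
b=np.r_[R.x[:2],136];print("ball seen",cs(193,124),"axis/±y pred",proj(s,[b,b+[0,-7,0],b+[0,7,0]]))
o=status.get_obs();M=Ro.from_rotvec(o["orientation"]).as_matrix()
c,q=np.cos(R.x[2]),np.sin(R.x[2])
G=np.array([[c,q,0],[q,-c,0],[0,0,-1.]])
print("rot tool",Ro.from_matrix(M.T@G).as_rotvec(),"then move in new axes",G.T@(np.r_[R.x[:2],130]-o["ee_pos"]))
print("tray move",G.T@(np.array([576.5,-265,0])-np.r_[R.x[:2],0]))
E
```

```text
[4.91121991e+02 2.46101432e+02 8.73434162e-02] [[-1.7, 0.9], [-3.7, 3.5], [-2.5, -0.9], [0.1, -3.3], [-1.3, -1.3], [-2.0, -1.5], [2.2, -1.8], [-0.5, -0.5], [-0.4, 0.5], [0.7, -1.5], [1.0, -0.3], [-3.0, -3.5], [-2.9, 3.0], [-0.7, -3.9], [0.1, -0.0]]
ball seen (395.0909090909091, 167.54545454545456) axis/±y pred [[397.0314225  166.14722882]
 [393.88409218 166.85133053]
 [400.16245697 165.44677271]]
rot tool [-5.00768583e-04  9.96311535e-05  3.53461214e-01] then move in new axes [ 294.4074154  -788.51503597  109.40601327]
tray move [ 40.46794074 516.60083579   0.        ]
```

```bash
python3 jog.py '[[[0, 0, 0], [0, 0, 0.118]], [[0, 0, 0], [0, 0, 0.118]], [[0, 0, 0], [0, 0, 0.118]]]' 88; for i in 1; do :; done
python3 jog.py '[[[13.4, -35.8, 0], [0, 0, 0]], [[13.4, -35.8, 0], [0, 0, 0]], [[13.4, -35.8, 0], [0, 0, 0]], [[13.4, -35.8, 0], [0, 0, 0]], [[13.4, -35.8, 0], [0, 0, 0]]]'
python3 jog.py '[[[13.4, -35.8, 0], [0, 0, 0]], [[13.4, -35.8, 0], [0, 0, 0]], [[13.4, -35.8, 0], [0, 0, 0]], [[13.4, -35.8, 0], [0, 0, 0]], [[13.4, -35.8, 0], [0, 0, 0]]]'
python3 jog.py '[[[13.4, -35.8, 0], [0, 0, 0]], [[13.4, -35.8, 0], [0, 0, 0]], [[13.4, -35.8, 0], [0, 0, 0]], [[13.4, -35.8, 0], [0, 0, 0]], [[13.4, -35.8, 0], [0, 0, 0]]]'
python3 jog.py '[[[13.4, -35.8, 0], [0, 0, 0]], [[13.4, -35.8, 0], [0, 0, 0]], [[13.4, -35.8, 0], [0, 0, 0]], [[13.4, -35.8, 0], [0, 0, 0]], [[13.4, -35.8, 0], [0, 0, 0]]]'
python3 jog.py '[[[13.4, -35.8, 0], [0, 0, 0]], [[13.4, -35.8, 0], [0, 0, 0]], [[0, 0, 0], [0, 0, 0]], [[0, 0, 0], [0, 0, 0]]]'
```

```text
t: 0.55
ee_pos: [266.6, -565.2, 239.6]
orientation: [-3.139, -0.127, 0.0]
ft_force: [0.6, -0.0, -0.2]
width: 88.0
grasp_force: 0.0
t: 0.97
ee_pos: [317.9, -379.4, 239.6]
orientation: [-3.139, -0.135, -0.0]
ft_force: [1.1, -1.6, 0.1]
width: 87.9
grasp_force: 0.0
t: 1.38
ee_pos: [369.2, -195.3, 239.9]
orientation: [3.138, 0.136, 0.001]
ft_force: [0.4, -0.8, -0.0]
width: 88.1
grasp_force: 0.0
t: 1.8
ee_pos: [420.5, -10.9, 240.0]
orientation: [3.139, 0.136, 0.001]
ft_force: [0.9, -0.3, 0.4]
width: 87.7
grasp_force: 0.0
t: 2.22
ee_pos: [471.7, 173.4, 239.8]
orientation: [-3.139, -0.137, -0.001]
ft_force: [0.3, -1.7, -0.1]
width: 87.5
grasp_force: 0.0
t: 2.55
ee_pos: [492.1, 246.6, 239.3]
orientation: [3.138, 0.141, -0.0]
ft_force: [-0.3, -0.7, 0.4]
width: 87.7
grasp_force: 0.0
```

```bash
python3 jog.py '[[[0, 0, 25], [0, 0, 0]], [[0, 0, 25], [0, 0, 0]], [[0, 0, 25], [0, 0, 0]], [[0, 0, 20], [0, 0, 0]], [[0, 0, 14], [0, 0, 0]]]'
python3 jog.py '[[[0, 0, 0], [0, 0, 0]]]'
python3 - <<'E'
from h import *
import cv2
s=get_image("scene");t=get_image("top")
def wire(d,img,x,y,a):
    for X in (26,42,0),(26,42,94),(12,16,162),(13,18,150):
        P=[(X[0]*i,X[1]*j,X[2]) for i,j in((1,1),(1,-1),(-1,-1),(-1,1))]
        W=[[x+np.cos(a)*p[0]-np.sin(a)*p[1],y+np.sin(a)*p[0]+np.cos(a)*p[1],p[2]] for p in P]
        cv2.polylines(img,[(proj(d,W)*64).astype(np.int32)],True,(255,0,0),1,cv2.LINE_AA,6)
o=[]
for d,sl in((s,np.s_[120:250,350:450]),(t,np.s_[270:370,100:220])):
    im=d["img"].copy();wire(d,im,491.1,246.1,0.087)
    o.append(cv2.resize(np.hstack([d["img"][sl],im[sl]]) ,None,fx=2.0 if d is s else 1.66,fy=2.0,interpolation=cv2.INTER_CUBIC)[:,:398])
c=np.vstack(o);cv2.imwrite("pics/w.png",cv2.resize(c,(796,600)[:2] if 0 else (500,578))[:,:,::-1])
E
```

```text
t: 2.97
ee_pos: [490.7, 242.9, 128.8]
orientation: [3.137, 0.134, -0.004]
ft_force: [0.2, -0.0, 1.4]
width: 87.7
grasp_force: 0.0
t: 3.05
ee_pos: [489.8, 242.6, 128.0]
orientation: [3.136, 0.134, -0.009]
ft_force: [-0.3, -0.5, -0.4]
width: 87.7
grasp_force: 0.0
```

View pics/w.png

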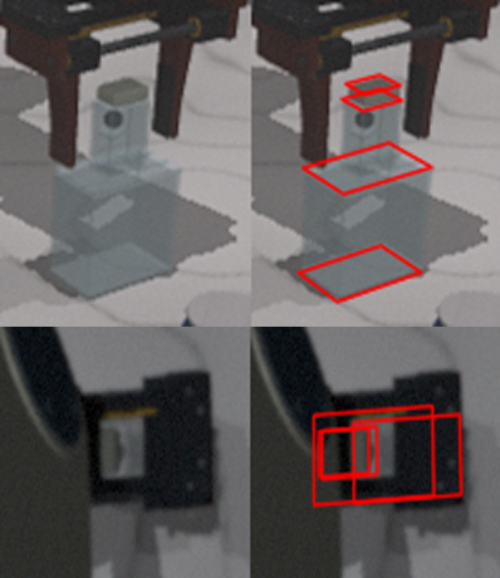

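The overlay matches the bottle to within a few mm, and the fingers straddle the neck, with the ball visible at about (113,120). Next I'll close the gripper and lift.

```bash
python3 jog.py '[[[0, 0, 0], [0, 0, 0]], [[0, 0, 0], [0, 0, 0]], [[0, 0, 0], [0, 0, 0]], [[0, 0, 0], [0, 0, 0]], [[0, 0, 0], [0, 0, 0]]]' 20
python3 jog.py '[[[0, 0, 0], [0, 0, 0]], [[0, 0, 0], [0, 0, 0]], [[0, 0, 0], [0, 0, 0]], [[0, 0, 0], [0, 0, 0]]]'
python3 jog.py '[[[0, 0, -10], [0, 0, 0]], [[0, 0, -20], [0, 0, 0]], [[0, 0, -20], [0, 0, 0]]]'
```

```text
t: 3.57
ee_pos: [492.3, 245.1, 131.3]
orientation: [-3.138, -0.136, -0.001]
ft_force: [0.8, -0.3, -0.9]
width: 58.0
grasp_force: 0.0
t: 3.9
ee_pos: [492.1, 245.0, 130.6]
orientation: [-3.139, -0.136, 0.0]
ft_force: [-0.4, -0.3, 0.5]
width: 35.8
grasp_force: 30.0
t: 4.15
ee_pos: [491.3, 244.6, 180.9]
orientation: [3.138, 0.136, -0.004]
ft_force: [0.3, -0.2, -3.0]
width: 35.9
grasp_force: 30.0
```

```bash
python3 jog.py '[[[0, 0, -30], [0, 0, 0]], [[0, 0, -30], [0, 0, 0]], [[0, 0, -30], [0, 0, 0]], [[0, 0, -20], [0, 0, 0]]]'
python3 jog.py '[[[3, 20, 0], [0, 0, 0]], [[3, 36, 0], [0, 0, 0]], [[3, 36, 0], [0, 0, 0]], [[3, 36, 0], [0, 0, 0]], [[3, 36, 0], [0, 0, 0]]]'
python3 jog.py '[[[3, 36, 0], [0, 0, 0]], [[3, 36, 0], [0, 0, 0]], [[3, 36, 0], [0, 0, 0]], [[3, 36, 0], [0, 0, 0]], [[3, 36, 0], [0, 0, 0]]]'
python3 jog.py '[[[3, 36, 0], [0, 0, 0]], [[2, 36, 0], [0, 0, 0]], [[2, 36, 0], [0, 0, 0]], [[2, 36, 0], [0, 0, 0]], [[1, 28, 0], [0, 0, 0]]]'
python3 jog.py '[[[0, 0, 0], [0, 0, 0]], [[0, 0, 0], [0, 0, 0]]]'
python3 - <<'E'
from workcell import ctrl, status, get_image
print(status.get_obs()["qpos"])
E
```

```text
t: 4.48
ee_pos: [492.5, 245.2, 294.1]
orientation: [-3.138, -0.136, -0.004]
ft_force: [0.4, 0.8, -1.6]
width: 35.7
grasp_force: 30.0
t: 4.9
ee_pos: [520.9, 81.4, 291.2]
orientation: [3.139, 0.138, 0.0]
ft_force: [0.2, 0.2, -2.3]
width: 36.0
grasp_force: 30.0
t: 5.32
ee_pos: [551.4, -96.9, 291.2]
orientation: [-3.139, -0.136, 0.0]
ft_force: [0.3, 0.5, -2.1]
width: 35.6
grasp_force: 30.0
t: 5.73
ee_pos: [576.4, -268.2, 291.1]
orientation: [3.138, 0.135, -0.0]
ft_force: [-0.0, -0.4, -2.1]
width: 35.3
grasp_force: 30.0
t: 5.9
ee_pos: [576.2, -266.9, 290.6]
orientation: [-3.138, -0.132, 0.001]
ft_force: [-0.0, 0.5, -1.9]
width: 35.4
grasp_force: 30.0
[-4.52592418e-01  3.87485538e-01  1.56025017e+00  1.63425278e-04
  1.19473550e+00  1.03397285e+00]
```

```bash
python3 jog.py '[[[0, 0, 0], [-0.06, 0, 0]], [[0, 0, 0], [-0.12, 0, 0]], [[0, 0, 0], [-0.12, 0, 0]], [[0, 0, 0], [-0.12, 0, 0]], [[0, 0, 0], [-0.12, 0, 0]]]'
python3 jog.py '[[[0, 0, 0], [-0.08, 0, 0]], [[0, 0, 0], [0, 0, 0]], [[0, 0, 0], [0, 0, 0]], [[0, 0, 0], [0, 0, 0]], [[0, 0, 0], [0, 0, 0]]]'
python3 jog.py '[[[0, 0, 0], [0, 0, 0]], [[0, 0, 0], [0, 0, 0]], [[0, 0, 0], [0, 0, 0]], [[0, 0, 0], [0, 0, 0]], [[0, 0, 0], [0, 0, 0]]]'
python3 - <<'E'
from h import *
import cv2
s=get_image("scene");p=proj(s,[576,-266,220])[0].astype(int);print(p,status.get_obs()["qpos"])
im=s["img"][max(p[1]-110,0):p[1]+90,max(p[0]-110,0):p[0]+110]
cv2.imwrite("pics/t1.png",cv2.resize(im,None,fx=2.5,fy=2.5,interpolation=cv2.INTER_CUBIC)[:,:,::-1])
E
```

```text
t: 6.32
ee_pos: [576.9, -264.1, 292.1]
orientation: [2.594, 0.114, 0.036]
ft_force: [-1.1, -0.4, -3.0]
width: 35.8
grasp_force: 30.0
t: 6.73
ee_pos: [577.0, -266.0, 291.5]
orientation: [2.521, 0.108, 0.036]
ft_force: [0.1, 0.5, -2.4]
width: 36.0
grasp_force: 30.0
t: 7.15
ee_pos: [576.6, -265.9, 290.7]
orientation: [2.52, 0.109, 0.035]
ft_force: [0.4, 0.2, -1.8]
width: 35.8
grasp_force: 30.0
[106 204] [-0.19087823  0.3473264   1.75613874 -0.73312896  0.98800673  1.69452231]
```

View pics/t1.png

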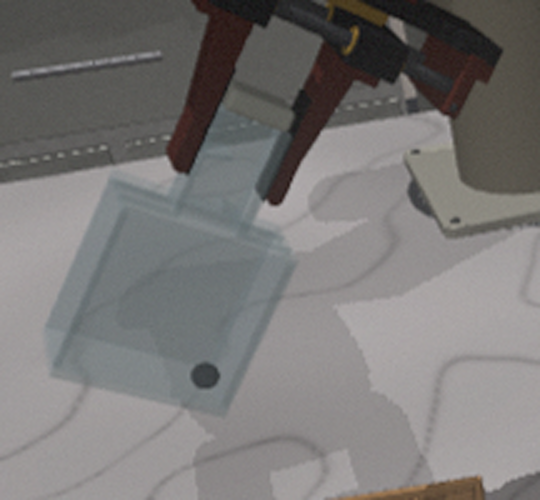

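The ball is already on the bottle's floor, at (205,375) in this crop, so the second lean isn't needed. I'll bring the bottle upright and lower it.

```bash
python3 jog.py '[[[0, 0, 0], [0.08, 0, 0]], [[0, 0, 0], [0.12, 0, 0]], [[0, 0, 0], [0.12, 0, 0]], [[0, 0, 0], [0.12, 0, 0]], [[0, 0, 0], [0.12, 0, 0]]]'
python3 jog.py '[[[0, 0, 0], [0.06, 0, 0]], [[0, 0, 0], [0, 0, 0]], [[0, 0, 0], [0, 0, 0]], [[0, 0, 0], [0, 0, 0]], [[0, 0, 0], [0, 0, 0]]]'
python3 jog.py '[[[0, 0, 20], [0, 0, 0]], [[0, 0, 30], [0, 0, 0]], [[0, 0, 30], [0, 0, 0]], [[0, 0, 25], [0, 0, 0]], [[0, 0, 15], [0, 0, 0]]]'
python3 jog.py '[[[0, 0, 0], [0, 0, 0]], [[0, 0, 0], [0, 0, 0]], [[0, 0, 0], [0, 0, 0]]]'
python3 - <<'E'
from h import *
import cv2
s=get_image("scene");p=proj(s,[576,-266,60])[0].astype(int);print(p,status.get_obs()["ee_pos"],status.get_obs()["orientation"])
im=s["img"][max(p[1]-120,0):p[1]+80,max(p[0]-110,0):p[0]+110]
cv2.imwrite("pics/t2.png",cv2.resize(im,None,fx=2.5,fy=2.5,interpolation=cv2.INTER_CUBIC)[:,:,::-1])
E
```

```text
t: 7.62
ee_pos: [577.4, -265.4, 292.1]
orientation: [3.084, 0.137, 0.009]
ft_force: [-1.0, -0.2, -2.8]
width: 36.4
grasp_force: 30.0
t: 8.03
ee_pos: [576.5, -264.7, 290.4]
orientation: [3.137, 0.138, -0.001]
ft_force: [-0.6, -0.4, -2.2]
width: 35.6
grasp_force: 30.0
t: 8.45
ee_pos: [575.4, -263.8, 167.8]
orientation: [-3.138, -0.139, 0.005]
ft_force: [-0.5, -0.0, -2.6]
width: 36.1
grasp_force: 30.0
t: 8.7
ee_pos: [577.6, -265.4, 172.0]
orientation: [3.137, 0.138, 0.002]
ft_force: [-0.7, -0.9, -1.9]
width: 36.2
grasp_force: 30.0
[132 299] [ 577.78962234 -265.68386213  172.3952534 ] [3.13697131 0.13744149 0.00374472]
```

View pics/t2.png

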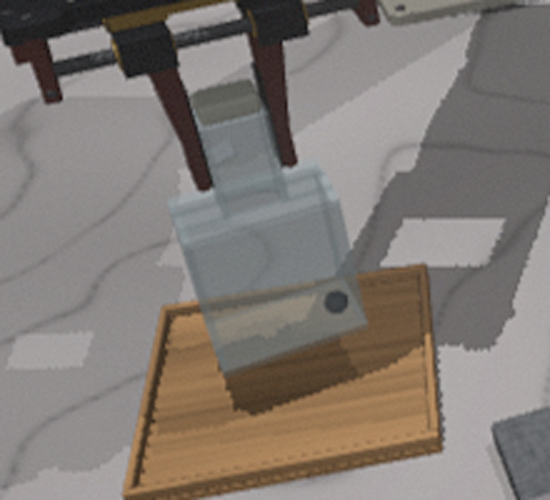

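The ball is on the floor at (336,301) and the bottle is over the tray. Before setting it down I'll compare the bottle's apparent lean with the camera's projection of a vertical.

```bash
python3 - <<'E'
from h import *
s=get_image("scene");a=0.087
W=lambda X:[577.5+np.cos(a)*X[0]-np.sin(a)*X[1],-265.5+np.sin(a)*X[0]+np.cos(a)*X[1],X[2]+41]
P=proj(s,[W(x) for x in((12,16,162),(12,-16,162),(26,42,0),(26,-42,0),(26,-42,94),(26,42,94))])
print(((P-[22,179])*2.5).round())
E
python3 jog.py '[[[0, 0, 12], [0, 0, 0]], [[0, 0, 8], [0, 0, 0]], [[0, 0, 5], [0, 0, 0]], [[0, 0, 3], [0, 0, 0]], [[0, 0, 0], [0, 0, 0]]]'
python3 jog.py '[[[0, 0, 2], [0, 0, 0]], [[0, 0, 2], [0, 0, 0]], [[0, 0, 0], [0, 0, 0]]]'
```

```text
[[256.  94.]
 [193. 110.]
 [365. 328.]
 [220. 378.]
 [178. 245.]
 [336. 198.]]
t: 9.22
ee_pos: [576.0, -265.4, 141.4]
orientation: [-3.138, -0.136, 0.003]
ft_force: [0.6, -0.3, -1.5]
width: 36.0
grasp_force: 30.0
t: 9.47
ee_pos: [576.6, -265.6, 138.4]
orientation: [-3.139, -0.136, 0.0]
ft_force: [-0.2, 0.3, -2.2]
width: 36.0
grasp_force: 30.0
```

```bash
python3 jog.py '[[[0, 0, 1], [0, 0, 0]], [[0, 0, 1], [0, 0, 0]], [[0, 0, 0], [0, 0, 0]], [[0, 0, 0], [0, 0, 0]]]'
python3 jog.py '[[[0, 0, 1], [0, 0, 0]], [[0, 0, 0], [0, 0, 0]], [[0, 0, 0], [0, 0, 0]]]'
```

```text
t: 9.8
ee_pos: [576.7, -265.6, 136.7]
orientation: [-3.139, -0.136, -0.0]
ft_force: [0.4, -0.3, -3.1]
width: 35.8
grasp_force: 30.0
t: 10.05
ee_pos: [576.7, -265.6, 135.7]
orientation: [3.139, 0.136, 0.0]
ft_force: [-0.0, -0.3, -2.8]
width: 35.7
grasp_force: 30.0
```

```bash
python3 jog.py '[[[0, 0, 0.7], [0, 0, 0]], [[0, 0, 0], [0, 0, 0]], [[0, 0, 0], [0, 0, 0]], [[0, 0, 0], [0, 0, 0]]]'
python3 jog.py '[[[0, 0, 0.7], [0, 0, 0]], [[0, 0, 0], [0, 0, 0]], [[0, 0, 0], [0, 0, 0]], [[0, 0, 0], [0, 0, 0]]]'
```

```text
t: 10.38
ee_pos: [576.8, -265.6, 135.6]
orientation: [3.139, 0.136, 0.001]
ft_force: [-2.7, 0.9, 5.4]
width: 36.0
grasp_force: 30.0
t: 10.72
ee_pos: [576.9, -265.6, 135.6]
orientation: [3.138, 0.136, 0.001]
ft_force: [-3.1, 2.7, 10.9]
width: 36.0
grasp_force: 30.0
```

Contact with the tray floor shows in the force reading. I'll back off the push slightly, open and retreat.

```bash
python3 jog.py '[[[0, 0, -0.7], [0, 0, 0]], [[0, 0, 0], [0, 0, 0]]]'
python3 jog.py '[[[0, 0, 0], [0, 0, 0]], [[0, 0, 0], [0, 0, 0]], [[0, 0, 0], [0, 0, 0]], [[0, 0, 0], [0, 0, 0]], [[0, 0, 0], [0, 0, 0]]]' 84
python3 jog.py '[[[0, 0, 0], [0, 0, 0]], [[0, 0, 0], [0, 0, 0]], [[0, 0, 0], [0, 0, 0]], [[0, 0, 0], [0, 0, 0]], [[0, 0, 0], [0, 0, 0]]]'
python3 jog.py '[[[0, 0, -10], [0, 0, 0]], [[0, 0, -25], [0, 0, 0]], [[0, 0, -35], [0, 0, 0]], [[0, 0, -35], [0, 0, 0]], [[0, 0, -20], [0, 0, 0]]]'
python3 jog.py '[[[0, 0, 0], [0, 0, 0]], [[0, 0, 0], [0, 0, 0]], [[0, 0, 0], [0, 0, 0]], [[0, 0, 0], [0, 0, 0]], [[0, 0, 0], [0, 0, 0]]]'
python3 - <<'E'
from h import *
import cv2
cv2.imwrite("pics/e.png",get_image("scene")["img"][:,:,::-1])
E
```

```text
t: 10.88
ee_pos: [577.0, -265.7, 135.6]
orientation: [3.138, 0.136, 0.001]
ft_force: [-2.2, 0.6, 6.5]
width: 35.8
grasp_force: 30.0
t: 11.3
ee_pos: [576.6, -265.6, 134.7]
orientation: [-3.139, -0.136, 0.0]
ft_force: [-0.6, -0.6, 0.2]
width: 66.0
grasp_force: 0.0
t: 11.72
ee_pos: [576.7, -265.6, 135.0]
orientation: [-3.139, -0.136, 0.0]
ft_force: [-0.2, 0.1, 0.8]
width: 83.6
grasp_force: 0.0
t: 12.13
ee_pos: [577.9, -266.2, 264.8]
orientation: [3.136, 0.136, 0.007]
ft_force: [1.1, -0.8, -0.2]
width: 83.7
grasp_force: 0.0
t: 12.55
ee_pos: [575.9, -265.3, 258.4]
orientation: [-3.137, -0.136, 0.004]
ft_force: [-0.5, 0.7, -0.3]
width: 83.7
grasp_force: 0.0
```

View pics/e.png

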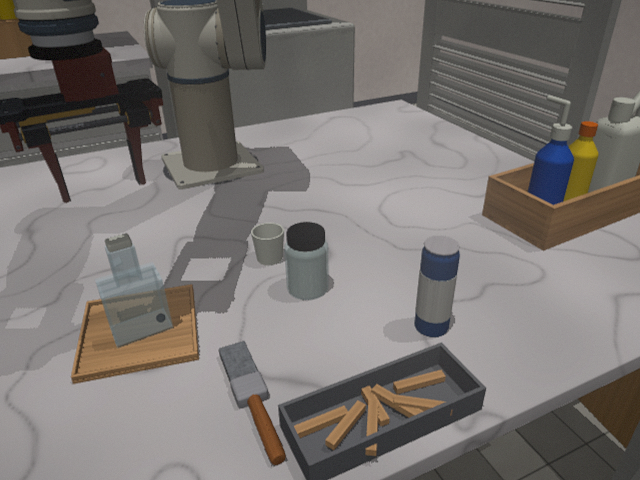

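The bottle stands in the tray at about (140,310), with the ball at (160,318) on its floor. The gripper is clear and the jar, cup, can and brush haven't moved.

```bash
python3 -c "
from workcell import ctrl, status, get_image
print(ctrl.close_job())"
```

```text
the job is handed in; nothing more can be done
None
```

The ball dropped to the bottle's floor on the first lean (about 35°), and the bottle now stands upright and released near the middle of the tray, the other items look unmoved in the last picture, and the job was handed in about 13 s into the 48 s; the hand-in returned no verdict.

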